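# Set the purge tap and hold its guard cover to the hinge for pinning

### The arm

A 6-joint arm with a two-finger parallel gripper is mounted at the origin on a cart in front of the work surface, level with it; the furniture and walls round the work are solid. World frame = base frame: x ahead of the robot, y to its left, z up, the work surface at z = 0. Lengths are in mm, angles in rad, forces in N, time in s.
With the tool pointing down it reaches from about 400 to 925 mm from the base axis. Payload 12.5 kg.
Tool frame: the origin (TCP) lies at the very end of the fingers, on their centre line; the grasp point (between the pads) lies 19 mm behind it; z points along the fingers, y is the line along which they close (so a half turn about z gives the same grasp; the last joint's range is limited). The gripper opens to 95 mm and grips with 3 to 60 N. Pads are 20 mm wide; open, the fingers measure 119 mm over their backs; the gripper's body (75 mm by 180 mm) begins 59 mm behind the grasp point.
Start: joints at [-1.328, 0.491, 1.559, -0, 1.092, -0.106], TCP at [213.63, -587.375, 214.661] pointing down, gripper open.
Joint ranges: [-3.1, 3.1], [-0.84, 2.19], [0.05, 2.79], [-1.13, 4.28], [0.06, 2.93], [-2.69, 2.69]. Speed limits (rad/s): [2.22, 2.22, 2.79, 3.14, 3.14, 3.14].

### API

Orientations are given as [roll, pitch, yaw] about the fixed x, y, z axes, in that order (R = Rz(yaw) Ry(pitch) Rx(roll)).
In Python, from cell import * gives the robot as it stands.
- The arm moves only by the tool step_arm, never from a script. Its argument "plan" is a list of rows, each an object of numbers: "x", "y", "z": the shift along the tool's x, y, z in units of 25 mm (1.0 is 25 mm); "rx", "ry", "rz": the turn, a rotation vector about the tool's x, y, z in units of 0.1 rad (1.0 is 0.1 rad). In form: [{"x": .., "y": .., "z": .., "rx": .., "ry": .., "rz": ..}, ...]. A call has exactly 10 rows; each row shifts and turns the commanded pose from where the row before left it, along the tool's axes as they then stand; what a row does not reach is not made up. A row lasts 1/12 s, in which the tool goes at most 41.7 mm and 7.16 degrees, less where a joint would pass 70% of its speed; a pose out of reach is approached as far as the arm can. A call with a number of a shift or a turn outside -1 to 1 is refused whole. A call with a gripper value outside its range is refused whole. "jaw" is the closure, from -1 (fully open) to 1 (shut), so that 0 is half open, set as the call begins (left out, the last holds). The fingers move at their own pace and stop on an object; the grip force is fixed at half the most. Time passes only in rows, so rows that do not move let the fingers close, or fill a call up. It gives the time, the measured TCP pose, the force, the opening and the grip force at its end, in the units of the state.
- state(): the state, without advancing time (a new reading comes with each control period).
- read_camera(name): name is "scene" or "top" or "wrist"; returns a dict with "image" (420x560x3 uint8, red, green, blue), "depth" (420x560 float32, mm along the optical axis (not along the pixel's ray), 0 where there is no reading), "vfov" (degrees; the focal length in pixels is half the picture's height over the tangent of half this angle, whatever the lens; pixels are square), "cx", "cy" (the principal point, pixels), "R" (3x3) and "t" (3): a world point X has camera coordinates R X + t. Camera axes: x right, y down, z forward; pixel columns grow to the right and rows downward; lengths in mm; the calibration is good to about 2 mm. A picture is of the moment at which its call begins.
- job_done(): hands the job in; it is judged then, once.
The state is a dict: "t": time; "joints": joint angles; "qvel": joint speeds; "tau": joint torques, N m; "eef_pos": TCP position; "tcp_rot": TCP orientation; "ft_force": force on the tool from outside, world axes, zero at the start; "moment": the same for the moment, N m; "opening": opening from 0.0 (shut) to 1.0 (fully open); "grip_force": force on a finger pad.
Only numpy, scipy, OpenCV 4.12 (cv2) and the standard library are available. Lean on these libraries where they do the work, as an engineer would, in place of code of your own. Each camera call takes 0.05 s, during which the arm holds its last target. There are 200 camera calls.

### The job

Set the purge tap to half open: turn its lever until it points at the long middle mark, 45 degrees from closed, and leave it there. Then pick up the loose guard cover by its rib, bring it level over the tap and lower its hinge knuckle between the two knuckles on the jamb block until the pin holes line up well enough for the 7 mm hinge pin to be pushed straight through. Finish while still holding the cover there in the air, keeping it still, for a colleague to put in the pin; do not let go or put it down, and leave the other things on the worktop where they are.

Things in the scene. Friction and masses are not known exactly. Their poses are not given: they have to be found in the camera images.
- tap_base: Purge tap on a grey base plate (190 x 120 x 12 mm) fixed to the worktop. Origin: on the worktop (z = 0) below the vertical valve axis; x points to the jamb block, z up. Pipe along y, brass valve body, dial disc with three black marks. Aluminium jamb block 36 x 70 mm, centre at x +74 mm, top 74 mm high, carries two hinge knuckles. The hinge pin, fixed, sticks out of the -y knuckle to y -62 mm; leave it
- tap_lever (a joint): lever angle, rad: 0 closed (lever points to the base's -x, away from the jamb), grows counter-clockwise seen from above; 0.785 half open (over the long mark, between the base's -x and -y); 1.571 fully open (towards -y, along the pipe). Starts near closed (0 to 0.4). Light friction (0.05 N m), stays where left
- lever_grip (a point): top centre of the lever's upright black grip post: 12 mm diameter (foot 16 mm), 31 mm tall, top 88 mm above the worktop, 34 mm from the valve axis; the top of the flat lever below is 57 mm above the worktop. Being round, it can be pinched from above and led along its arc
- guard_cover: loose guard cover: upside-down aluminium tray 100 (x) x 84 (y) x 20 mm, 0.18 kg, hollow below, lying right way up on the worktop. Origin: centre of its underside; x points to its knuckle, z up. Grip: black rib on top in the middle, 12 mm thick (x), 50 mm long (y), from 20 to 50 mm above the underside. Hinged on, its origin is 85 mm straight above tap_base's, its axes along tap_base's
- cover_bore (a point): centre of the bore in the cover's one steel knuckle, at x +68 mm and 11 mm above the cover's underside; axes as the cover's. Knuckle: outer diameter 22 mm, 20 mm long along y, bore 12 mm
- jamb_bore (a point): point on the hinge axis (along y) midway between the two fixed knuckles, at x +68 mm of tap_base, 96 mm above the worktop; axes as tap_base's. Knuckles: outer diameter 22 mm, bore 12 mm, each from 12.5 to 30.5 mm off the middle; the 25 mm gap between them is free down to 74 mm height. The holes line up when cover_bore is here
- brass_weight: bystander: beige knobbed balance weight, 35 mm wide, 50 mm tall, between the tap and the cover; origin at its underside; leave alone
- dropper: bystander: brown dropper bottle with black cap, 32 mm wide, 78 mm tall; origin at its underside; leave alone
- stopper: bystander: cork stopper, 30 mm wide, 28 mm tall; origin at its underside; leave alone
Mind the look-alikes: they are no part of the job. Leave any pink or red look-alike of the guard_cover alone.

How it is judged (in metres and radians):
On the way, in this order (a step that is already met when the one before it is completed fails the run):
1. the tap lever stands at half open (45 degrees, give or take 8) and is let go, while the cover still lies where it was (value of joint tap_lever between 0.6454 and 0.9254 rad and contact force between the fingers and tap_base below 0.3 N and distance of guard_cover from where it was at the start of the episode below 0.03 m), for 0.2 s.
2. the cover is carried by the gripper, clear of the worktop (height (world z) of guard_cover above 0.04 m and contact force between the fingers and guard_cover above 1 N), for 0.2 s.
At the end, for the whole second after the job is handed in: cover bore within 5 mm of the hinge axis (across and in height) and 6 mm of mid-gap, parallel within 0.07 rad, level within 0.1 rad, over the tap, still, held by the fingers (over 2 N; under 10 N contact with the tap); lever at 45 degrees within 0.16 rad; bystanders within 3 cm of their places (x of cover_bore in the frame of jamb_bore between -0.005 and 0.005 m and z of cover_bore in the frame of jamb_bore between -0.005 and 0.005 m and y of cover_bore in the frame of jamb_bore between -0.006 and 0.006 m and angle between the y axis of guard_cover and the y axis of tap_base, either way round below 0.07 rad and angle between guard_cover's own z axis and vertical below 0.1 rad and horizontal distance between guard_cover and tap_base below 0.015 m and contact force between the fingers and guard_cover above 2 N and contact force between guard_cover and tap_base below 10 N and linear speed of guard_cover below 0.03 m/s and value of joint tap_lever between 0.6254 and 0.9454 rad and distance of each of brass_weight, dropper, stopper from where it was at the start of the episode below 0.03 m); the arm keeps its last pose, push and grip.
It fails at once if the beige knobbed balance weight is knocked over or moved more than 3 cm (distance of brass_weight from where it was at the start of the episode above 0.03 m or angle between brass_weight's own z axis and vertical above 0.5 rad).
It fails at once if the small brown dropper bottle is knocked over or moved more than 3 cm (distance of dropper from where it was at the start of the episode above 0.03 m or angle between dropper's own z axis and vertical above 0.5 rad).
It fails at once if the cork stopper is knocked over or moved more than 3 cm (distance of stopper from where it was at the start of the episode above 0.03 m or angle between stopper's own z axis and vertical above 0.5 rad).
It also fails if it takes over 56 s, if anything falls off the work surface, if the arm or the gripper's body presses on something with over 40 N, if the wrist force passes 120 N, or if a joint passes its speed limit or range.

## Working session

There is one attempt and no reset: what is moved stays moved. The work goes in short steps, Python scripts to look and compute and a tool call to move; the robot and the scene stay as the last step left them, time stands still between calls to the robot, and variables do not carry over. Pictures are saved under pics/ and viewed, at most 10 in all, crops included, and the job is handed in when it is done.

Besides the shell and the picture viewer there is one more tool, called by a JSON object that holds its "name" and its "arguments", one argument or row to a line. step_arm: Moves the arm, as the interface text tells. Shifts and turns lie within -1 to 1; 1 stands for 25 mm of shift or 0.1 rad of turn. Its arguments: {"type":"object","properties":{"plan":{"type":"array","items":{"type":"object","properties":{"x":{"type":"number"},"y":{"type":"number"},"z":{"type":"number"},"rx":{"type":"number"},"ry":{"type":"number"},"rz":{"type":"number"}}}},"jaw":{"type":"number"}},"required":["plan"]}

```bash
ls; mkdir -p pics
cat > h.py <<'E'
from cell import *
import numpy as np, cv2
def cam(n,save=None):
    c=read_camera(n); np.savez('/tmp/%s.npz'%n,**c)
    if save: cv2.imwrite('pics/'+save,c['image'][:,:,::-1])
    return c
def load(n): return np.load('/tmp/%s.npz'%n)
def cloud(c):
    d=c['depth'];H,W=d.shape;f=H/2/np.tan(np.radians(float(c['vfov']))/2)
    u,v=np.meshgrid(np.arange(W),np.arange(H))
    P=np.stack([(u-c['cx'])/f*d,(v-c['cy'])/f*d,d],-1)
    P=(P-c['t'])@c['R']; P[d==0]=np.nan
    return P
E
python3 - <<'E'
from h import *
for n in ['top','scene']:
    c=cam(n,n+'0.png'); print(n,c['vfov'],-c['R'].T@c['t'])
print(state())
E
```

```text
pics
top 44.10977330837799 [-197.85914347 -204.26076188 1646.43186184]
scene 52.47222272643829 [-77.38027595 794.76913974 773.8775292 ]
{'t': 0.1, 'joints': array([-1.32756924e+00,  4.91445591e-01,  1.55939416e+00, -1.86530218e-05,
        1.09171006e+00, -1.05579348e-01]), 'qvel': array([ 0.0007288 , -0.00273522, -0.00287481,  0.00092344, -0.00153465,
        0.0010858 ]), 'tau': array([ 3.57539117e-03, -6.13623190e+01, -2.58606255e+01,  6.93953061e-02,
        4.70158062e-02, -4.57403553e-05]), 'eef_pos': array([ 213.58575758, -587.13628523,  214.15159728]), 'tcp_rot': array([-3.14063908e+00, -8.44160332e-05,  3.48814999e-01]), 'ft_force': array([ 0.47525209,  0.69679902, -0.1530368 ]), 'moment': array([-0.00136686, -0.02867262,  0.03848235]), 'grip_force': 0.0, 'opening': 1.0026203895359087}
```

View pics/top0.png

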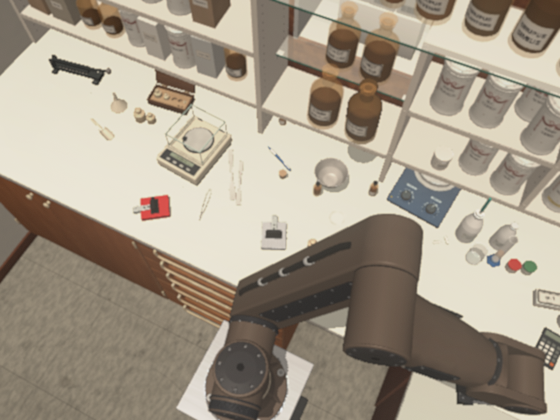

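View pics/scene0.png

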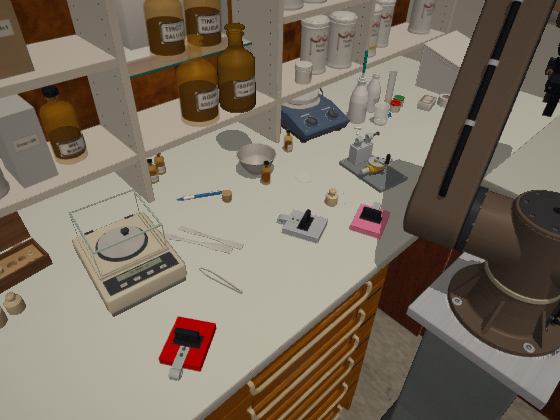

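Top: the grey cover is at (273,235), the red look-alike is at (155,207), and the arm hides the tap. Scene: tap at (372,165), grey cover at (305,224) with its knuckle towards (284,217), pink look-alike at (371,218), weight at (331,197), dropper at (266,173) and cork at (227,196).

Run:
```python
from h import *
c=load('scene');P=cloud(c)
for n,(u,v) in dict(jamb=(360,150),valve=(375,168),post=(387,160),rib=(307,219),knuck=(284,218),coverL=(295,224),weight=(331,193),pink=(371,214),dropper=(266,170),cork=(227,195),bottle2=(288,140)).items(): print(n,P[v,u].round())
im=c['image'][120:250,270:410,::-1]
w=cam('wrist'); print('wrist',w['vfov'],(-w['R'].T@w['t']).round(),w['R'].round(2).tolist())
a=cv2.resize(im,None,fx=4,fy=4,interpolation=cv2.INTER_CUBIC)
cv2.imwrite('pics/c1.png',a)
```

```text
jamb [ 572. -195.   68.]
valve [ 502. -186.   39.]
post [ 478. -205.   72.]
rib [476. 145.  40.]
knuck [533. 174.  23.]
coverL [496. 169.  23.]
weight [505.  18.  44.]
pink [377.   0.  37.]
dropper [701.  88.  55.]
cork [709. 230.  29.]
bottle2 [789. -91.  49.]
wrist 65.6515404833632 [ 280. -563.  384.] [[0.34, -0.94, -0.0], [-0.91, -0.33, 0.26], [-0.24, -0.09, -0.97]]
```

View pics/c1.png

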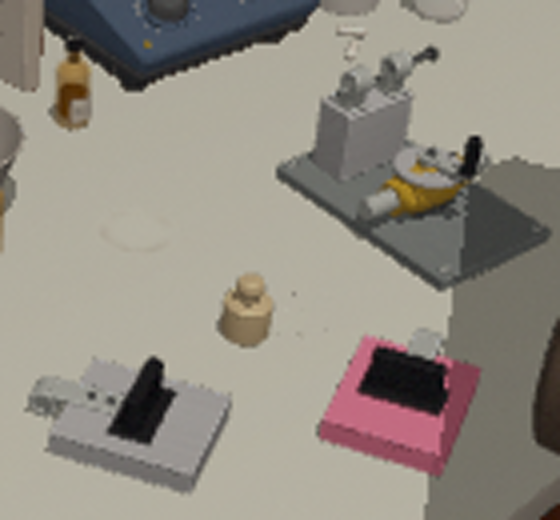

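Crop: jamb knuckles at crop (370,80), valve disc at (425,165), grip post at (473,155), and the cover's rib at (148,400). The tap sits near (505,-195), so I'll bring the wrist camera over it.

{"name": "step_arm", "arguments": {
  "plan": [
    {"x": 0.75,"y": -0.5,"z": -0.2},
    {"x": 0.75,"y": -0.5,"z": -0.2},
    {"x": 0.75,"y": -0.5,"z": -0.2},
    {"x": 0.75,"y": -0.5,"z": -0.2},
    {"x": 0.75,"y": -0.5,"z": -0.2},
    {"x": 0.75,"y": -0.5,"z": -0.2},
    {"x": 0.75,"y": -0.5,"z": -0.2},
    {"x": 0.75,"y": -0.5,"z": -0.2},
    {"x": 0.75,"y": -0.5,"z": -0.2},
    {"x": 0.75,"y": -0.5,"z": -0.2}
  ],
  "jaw": -0.2
}}

```text
schema error: expected keys x, y, z, rx, ry, rz
```

{"name": "step_arm", "arguments": {
  "plan": [
    {"x": 0.6,"y": -0.5},
    {"x": 0.6,"y": -0.5},
    {"x": 0.6,"y": -0.5},
    {"x": 0.6,"y": -0.5},
    {"x": 0.6,"y": -0.5},
    {"x": 0.6,"y": -0.5},
    {"x": 0.6,"y": -0.5},
    {"x": 0.6,"y": -0.5},
    {},
    {}
  ]
}}

```text
schema error: expected keys x, y, z, rx, ry, rz
```

Run:
```python
from h import *
s=state();print(s['t'],s['eef_pos'],s['tcp_rot'],s['opening'])
c=cam('wrist');cv2.imwrite('pics/w1.png',c['image'][:,:,::-1])
print(-c['R'].T@c['t'])
```

```text
0.15 [ 213.57681008 -587.18085628  214.21205272] [-3.14077476e+00 -7.27552958e-05  3.48777148e-01] 1.0014068335921815
[ 280.26984927 -562.64030158  384.06927505]
```

View pics/w1.png

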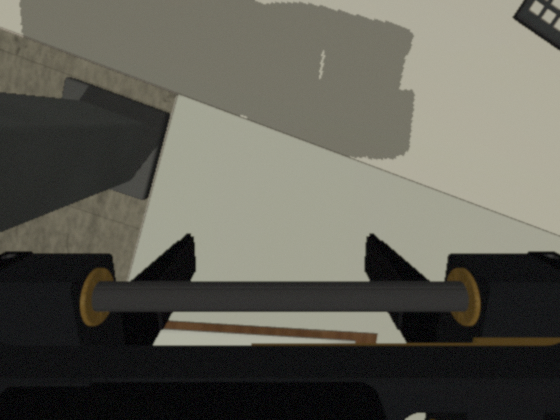

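The move was refused because every row needs all six keys, so this picture only shows the start pose: open fingers at (165,270) and (395,270), looking ahead along tool +x. I'll resend the move with full rows.

{"name": "step_arm", "arguments": {
  "plan": [
    {"x": 0.75,"y": -0.5,"z": -0.2,"rx": 0,"ry": 0,"rz": 0},
    {"x": 0.75,"y": -0.5,"z": -0.2,"rx": 0,"ry": 0,"rz": 0},
    {"x": 0.75,"y": -0.5,"z": -0.2,"rx": 0,"ry": 0,"rz": 0},
    {"x": 0.75,"y": -0.5,"z": -0.2,"rx": 0,"ry": 0,"rz": 0},
    {"x": 0.75,"y": -0.5,"z": -0.2,"rx": 0,"ry": 0,"rz": 0},
    {"x": 0.75,"y": -0.5,"z": -0.2,"rx": 0,"ry": 0,"rz": 0},
    {"x": 0.75,"y": -0.5,"z": -0.2,"rx": 0,"ry": 0,"rz": 0},
    {"x": 0.75,"y": -0.5,"z": -0.2,"rx": 0,"ry": 0,"rz": 0},
    {"x": 0.75,"y": -0.5,"z": -0.2,"rx": 0,"ry": 0,"rz": 0},
    {"x": 0.75,"y": -0.5,"z": -0.2,"rx": 0,"ry": 0,"rz": 0}
  ],
  "jaw": -0.2
}}

```text
t: 1.03
eef_pos: [347.6, -404.8, 264.8]
tcp_rot: [-3.142, 0.0, 0.349]
ft_force: [-0.1, 0.4, -0.6]
opening: 0.604
grip_force: 0.0
```

{"name": "step_arm", "arguments": {
  "plan": [
    {"x": 0.6,"y": -0.6,"z": 0,"rx": 0,"ry": 0,"rz": 0},
    {"x": 0.6,"y": -0.6,"z": 0,"rx": 0,"ry": 0,"rz": 0},
    {"x": 0.6,"y": -0.6,"z": 0,"rx": 0,"ry": 0,"rz": 0},
    {"x": 0.6,"y": -0.6,"z": 0,"rx": 0,"ry": 0,"rz": 0},
    {"x": 0.6,"y": -0.6,"z": 0,"rx": 0,"ry": 0,"rz": 0},
    {"x": 0.6,"y": -0.6,"z": 0,"rx": 0,"ry": 0,"rz": 0},
    {"x": 0.6,"y": -0.6,"z": 0,"rx": 0,"ry": 0,"rz": 0},
    {"x": 0.6,"y": -0.6,"z": 0,"rx": 0,"ry": 0,"rz": 0},
    {"x": 0,"y": 0,"z": 0,"rx": 0,"ry": 0,"rz": 0},
    {"x": 0,"y": 0,"z": 0,"rx": 0,"ry": 0,"rz": 0}
  ]
}}

```text
t: 1.87
eef_pos: [419.1, -251.5, 264.7]
tcp_rot: [3.141, -0.0, 0.351]
ft_force: [0.0, 0.2, -0.5]
opening: 0.601
grip_force: 0.0
```

Run:
```python
from h import *
s=state();print(s['t'],s['eef_pos'],s['tcp_rot'],s['opening'])
c=cam('wrist');cv2.imwrite('pics/w2.png',c['image'][:,:,::-1])
print(-c['R'].T@c['t'])
```

```text
1.8667 [ 419.11895177 -251.46506848  264.70367346] [ 3.14133248e+00 -8.89427952e-06  3.50678188e-01] 0.6008126840153218
[ 485.71117677 -226.61875946  434.54620649]
```

View pics/w2.png

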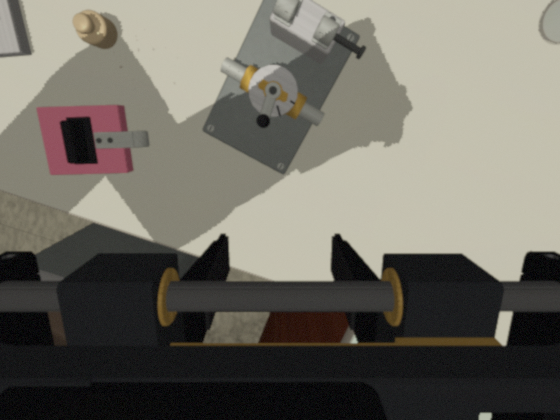

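Wrist view: tap base from (207,128) to (358,40), valve disc centre at (273,90), black grip post at (263,121), jamb knuckles at (290,8) and (330,30), fixed pin to (360,50). The pink look-alike and the weight are on the left.

Run:
```python
from h import *
c=load('wrist');P=cloud(c);z=P[...,2];im=c['image'].astype(int)
m=np.zeros(z.shape,bool);m[:190,195:375]=1
pl=m&(z>7)&(z<17)
r=cv2.minAreaRect(P[pl][:,:2].astype(np.float32));print('plate',r,np.median(z[pl]))
print('corners',cv2.boxPoints(r).round(1).tolist())
b=im.sum(2)
for nm,q in dict(jamb=m&(z>70)&(z<78)&(np.arange(420)[:,None]<70),knuck=m&(z>95),post=m&(z>80)&(np.arange(420)[:,None]>70)).items():
    X=P[q];print(nm,q.sum(),np.nanmedian(X,0).round(1),X.min(0).round(1),X.max(0).round(1),[np.round(v,1) for v in cv2.minAreaRect(X[:,:2].astype(np.float32))])
for u,v in [(273,90),(263,121),(264,118),(270,103),(255,85),(290,85)]: print(u,v,P[v,u].round(1),im[v,u])
print('table',np.nanmedian(z[20:60,130:190]))
a=c['image'][0:190,190:380,::-1]; cv2.imwrite('pics/c2.png',cv2.resize(a,None,fx=3.1,fy=3.1,interpolation=cv2.INTER_CUBIC))
```

```text
plate ((525.3426513671875, -209.55838012695312), (120.1136703491211, 189.9694366455078), 81.56925964355469) 11.720836883060501
corners [[422.6000061035156, -255.0], [610.5, -282.8999938964844], [628.0999755859375, -164.10000610351562], [440.20001220703125, -136.1999969482422]]
jamb 1517 [ 582.  -220.1   73.8] [ 564.5 -255.4   70. ] [ 604.8 -182.    78. ] [array([ 586.4, -218.6]), array([70. , 36.1]), np.float64(81.8)]
knuck 1189 [ 575.5 -237.1  103.4] [ 565.7 -279.7   95.5] [ 590.2 -186.8  108.2] [array([ 577.8, -233.4]), array([92.3, 20.7]), np.float64(82.0)]
post 103 [ 479.6 -208.9   87.4] [ 474.2 -214.4   84.1] [ 485.1 -203.1   89. ] [array([ 479.2, -208.7]), array([11. , 10.4]), np.float64(18.5)]
273 90 [ 513.4 -209.1   61. ] [51 51 47]
263 121 [ 479.5 -210.8   86.4] [20 18 20]
264 118 [ 482.7 -210.9   88.4] [18 18 17]
270 103 [ 499.8 -210.4   57.3] [118 117 109]
255 85 [ 512.4 -187.8   47.8] [149 146 141]
290 85 [ 525.8 -224.5   48.6] [124 122 119]
table -0.33759156532287415
```

View pics/c2.png

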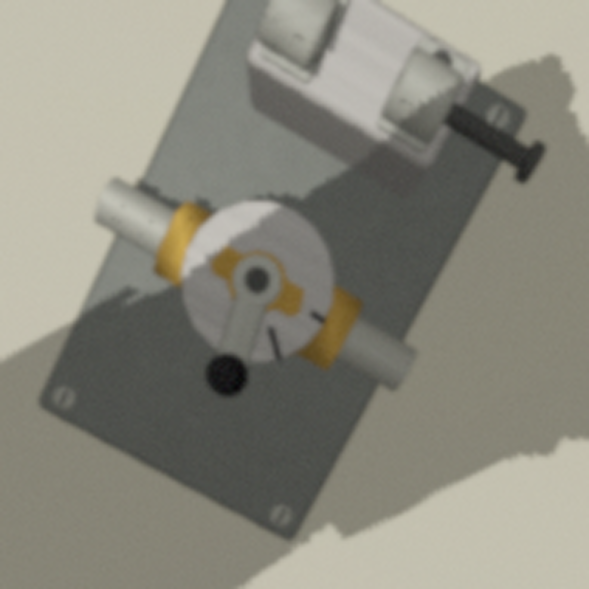

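Measurements agree with the sizes given: plate 190x120, jamb 36x70, post 34.0 mm from the axis at z 88. The tap origin is (513.2,-207.9) with yaw -0.145. The post is at (479.2,-208.7), which puts the lever at about 0.17 rad, and half open is at (486.0,-228.2). Next is the pinch.

{"name": "step_arm", "arguments": {
  "plan": [
    {"x": 0.57,"y": -0.156,"z": 0.5,"rx": 0,"ry": 0,"rz": 0},
    {"x": 0.57,"y": -0.156,"z": 0.9,"rx": 0,"ry": 0,"rz": 0},
    {"x": 0.57,"y": -0.156,"z": 0.95,"rx": 0,"ry": 0,"rz": 0},
    {"x": 0.57,"y": -0.156,"z": 0.95,"rx": 0,"ry": 0,"rz": 0},
    {"x": 0.57,"y": -0.156,"z": 0.95,"rx": 0,"ry": 0,"rz": 0},
    {"x": 0,"y": 0,"z": 0.95,"rx": 0,"ry": 0,"rz": 0},
    {"x": 0,"y": 0,"z": 0.95,"rx": 0,"ry": 0,"rz": 0},
    {"x": 0,"y": 0,"z": 0.95,"rx": 0,"ry": 0,"rz": 0},
    {"x": 0,"y": 0,"z": 0.5,"rx": 0,"ry": 0,"rz": 0},
    {"x": 0,"y": 0,"z": 0.4,"rx": 0,"ry": 0,"rz": 0}
  ]
}}

```text
t: 2.75
eef_pos: [478.5, -210.2, 63.0]
tcp_rot: [-3.14, 0.001, 0.348]
ft_force: [0.4, -0.3, 0.2]
opening: 0.603
grip_force: 0.0
```

{"name": "step_arm", "arguments": {
  "plan": [
    {"x": 0,"y": 0,"z": 0,"rx": 0,"ry": 0,"rz": 0},
    {"x": 0,"y": 0,"z": 0,"rx": 0,"ry": 0,"rz": 0},
    {"x": 0,"y": 0,"z": 0,"rx": 0,"ry": 0,"rz": 0},
    {"x": 0,"y": 0,"z": 0,"rx": 0,"ry": 0,"rz": 0},
    {"x": 0,"y": 0,"z": 0,"rx": 0,"ry": 0,"rz": 0},
    {"x": 0,"y": 0,"z": 0,"rx": 0,"ry": 0,"rz": 0},
    {"x": 0,"y": 0,"z": 0,"rx": 0,"ry": 0,"rz": 0},
    {"x": 0,"y": 0,"z": 0,"rx": 0,"ry": 0,"rz": 0},
    {"x": 0,"y": 0,"z": 0,"rx": 0,"ry": 0,"rz": 0},
    {"x": 0,"y": 0,"z": 0,"rx": 0,"ry": 0,"rz": 0}
  ],
  "jaw": 1
}}

```text
t: 3.58
eef_pos: [479.2, -209.4, 64.9]
tcp_rot: [3.141, -0.0, 0.349]
ft_force: [-0.7, 0.1, 4.2]
opening: 0.118
grip_force: 30.0
```

{"name": "step_arm", "arguments": {
  "plan": [
    {"x": -0.0175,"y": 0.103,"z": 0,"rx": 0,"ry": 0,"rz": 0},
    {"x": -0.0175,"y": 0.103,"z": 0,"rx": 0,"ry": 0,"rz": 0},
    {"x": -0.0175,"y": 0.103,"z": 0,"rx": 0,"ry": 0,"rz": 0},
    {"x": -0.0175,"y": 0.103,"z": 0,"rx": 0,"ry": 0,"rz": 0},
    {"x": 0.015,"y": 0.103,"z": 0,"rx": 0,"ry": 0,"rz": 0},
    {"x": 0.015,"y": 0.103,"z": 0,"rx": 0,"ry": 0,"rz": 0},
    {"x": 0.015,"y": 0.103,"z": 0,"rx": 0,"ry": 0,"rz": 0},
    {"x": 0.015,"y": 0.103,"z": 0,"rx": 0,"ry": 0,"rz": 0},
    {"x": 0,"y": 0,"z": 0,"rx": 0,"ry": 0,"rz": 0},
    {"x": 0,"y": 0,"z": 0,"rx": 0,"ry": 0,"rz": 0}
  ]
}}

```text
t: 4.42
eef_pos: [484.7, -228.2, 64.7]
tcp_rot: [-3.139, 0.002, 0.349]
ft_force: [-7.0, 2.3, 8.8]
opening: 0.121
grip_force: 30.0
```

{"name": "step_arm", "arguments": {
  "plan": [
    {"x": 0,"y": 0,"z": 0,"rx": 0,"ry": 0,"rz": 0},
    {"x": 0,"y": 0,"z": 0,"rx": 0,"ry": 0,"rz": 0},
    {"x": 0,"y": 0,"z": 0,"rx": 0,"ry": 0,"rz": 0},
    {"x": 0,"y": 0,"z": 0,"rx": 0,"ry": 0,"rz": 0},
    {"x": 0,"y": 0,"z": 0,"rx": 0,"ry": 0,"rz": 0},
    {"x": 0,"y": 0,"z": -0.5,"rx": 0,"ry": 0,"rz": 0},
    {"x": 0,"y": 0,"z": -1,"rx": 0,"ry": 0,"rz": 0},
    {"x": 0,"y": 0,"z": -1,"rx": 0,"ry": 0,"rz": 0},
    {"x": 0,"y": 0,"z": -1,"rx": 0,"ry": 0,"rz": 0},
    {"x": 0,"y": 0,"z": -1,"rx": 0,"ry": 0,"rz": 0}
  ],
  "jaw": -0.2
}}

```text
t: 5.25
eef_pos: [485.9, -228.7, 178.3]
tcp_rot: [-3.142, 0.0, 0.349]
ft_force: [-0.0, 0.3, 0.4]
opening: 0.597
grip_force: 0.0
```

{"name": "step_arm", "arguments": {
  "plan": [
    {"x": -0.5,"y": 0,"z": -0.6,"rx": 0,"ry": 0,"rz": 0},
    {"x": -0.5,"y": 0,"z": -0.6,"rx": 0,"ry": 0,"rz": 0},
    {"x": -0.5,"y": 0,"z": -0.6,"rx": 0,"ry": 0,"rz": 0},
    {"x": -0.5,"y": 0,"z": -0.6,"rx": 0,"ry": 0,"rz": 0},
    {"x": -0.5,"y": 0,"z": -0.6,"rx": 0,"ry": 0,"rz": 0},
    {"x": -0.5,"y": 0,"z": -0.5,"rx": 0,"ry": 0,"rz": 0},
    {"x": -0.3,"y": 0,"z": 0,"rx": 0,"ry": 0,"rz": 0},
    {"x": 0,"y": 0,"z": 0,"rx": 0,"ry": 0,"rz": 0},
    {"x": 0,"y": 0,"z": 0,"rx": 0,"ry": 0,"rz": 0},
    {"x": 0,"y": 0,"z": 0,"rx": 0,"ry": 0,"rz": 0}
  ]
}}

```text
t: 6.08
eef_pos: [408.6, -256.8, 263.8]
tcp_rot: [-3.141, 0.001, 0.349]
ft_force: [0.2, 0.1, -0.2]
opening: 0.602
grip_force: 0.0
```

Run:
```python
from h import *
s=state();print(s['t'],s['eef_pos'],s['tcp_rot'],s['joints'].round(3))
def rect(X): r=cv2.minAreaRect(X[:,:2].astype(np.float32));return [np.round(v,2) for v in r]
c=cam('wrist');P=cloud(c);z=P[...,2]
def box(x0,x1,y0,y1,z0,z1): return P[(P[...,0]>x0)&(P[...,0]<x1)&(P[...,1]>y0)&(P[...,1]<y1)&(z>z0)&(z<z1)]
pl=box(400,650,-300,-120,7,17);print('plate',rect(pl))
j=box(555,620,-270,-170,70,78);print('jamb',rect(j))
k=box(555,620,-300,-170,95,112);print('kn',rect(k),k.max(0))
p=box(460,530,-260,-190,80,92);r=rect(p);print('post',len(p),r)
a=-0.145;o=np.array([513.2,-207.9]);d=r[0]-o;ex=np.array([np.cos(a),np.sin(a)]);ey=np.array([-ex[1],ex[0]])
print('lever',np.arctan2(-d@ey,-d@ex),np.hypot(*d))
c=cam('scene');P=cloud(c);z=P[...,2]
t=box(400,560,90,220,18,23);print('cover top',len(t),rect(t))
t=box(400,600,70,230,6,60);print('cover all',len(t),rect(t))
t=box(400,560,90,220,42,56);print('rib',len(t),rect(t),np.median(t,0))
t=box(470,540,-30,60,15,60);print('weight',np.median(t,0),t.min(0),t.max(0))
```

```text
6.0833 [ 408.64373943 -256.76746985  263.77343659] [-3.14057649e+00  5.17524984e-04  3.48789141e-01] [-0.698  0.234  1.827  0.     1.081  0.524]
plate [array([ 525.74, -209.62]), array([120.16, 190.56]), np.float64(81.6)]
jamb [array([ 586.01, -218.58]), array([70.06, 35.69]), np.float64(81.99)]
kn [array([ 577.36, -235.71]), array([87.46, 21.45]), np.float64(81.38)] [ 588.50221111 -190.88333323  108.55790218]
post 103 [array([ 485.7 , -227.57]), array([ 9.84, 10.23]), np.float64(20.19)]
lever 0.7659027435828641 33.81063294290722
cover top 543 [array([495.21, 150.2 ]), array([127.87,  87.45]), np.float64(23.53)]
cover all 1064 [array([492.05, 136.97]), array([137.94, 140.78]), np.float64(6.81)]
rib 76 [array([481.68, 146.45]), array([12.5 , 49.72]), np.float64(23.66)] [479.29808455 147.56064427  50.89129793]
weight [502.9324387   15.89758631  32.50421959] [489.28839351  -7.32446124  15.68819099] [525.47290902  28.32321855  53.88722522]
```

The lever is at 0.77 rad, so that step is done. The grey cover's rib is near (481,147) with yaw about 0.41, so I need tool yaw of about 1.98. I'll turn and fly over for a close look.

{"name": "step_arm", "arguments": {
  "plan": [
    {"x": 0,"y": 0,"z": 0,"rx": 0,"ry": 0,"rz": -1},
    {"x": 0,"y": 0,"z": 0,"rx": 0,"ry": 0,"rz": -1},
    {"x": 0,"y": 0,"z": 0,"rx": 0,"ry": 0,"rz": -1},
    {"x": 0,"y": 0,"z": 0,"rx": 0,"ry": 0,"rz": -1},
    {"x": 0,"y": 0,"z": 0,"rx": 0,"ry": 0,"rz": -1},
    {"x": 0,"y": 0,"z": 0,"rx": 0,"ry": 0,"rz": -1},
    {"x": 0,"y": 0,"z": 0,"rx": 0,"ry": 0,"rz": -1},
    {"x": 0,"y": 0,"z": 0,"rx": 0,"ry": 0,"rz": -1},
    {"x": 0,"y": 0,"z": 0,"rx": 0,"ry": 0,"rz": -1},
    {"x": 0,"y": 0,"z": 0,"rx": 0,"ry": 0,"rz": -1}
  ]
}}

```text
t: 7.02
eef_pos: [408.8, -256.7, 264.1]
tcp_rot: [-3.141, -0.0, 1.354]
ft_force: [-0.8, 0.3, 0.3]
opening: 0.6
grip_force: 0.0
```

{"name": "step_arm", "arguments": {
  "plan": [
    {"x": 0,"y": 0,"z": 0,"rx": 0,"ry": 0,"rz": -0.9},
    {"x": 0,"y": 0,"z": 0,"rx": 0,"ry": 0,"rz": -0.9},
    {"x": 0,"y": 0,"z": 0,"rx": 0,"ry": 0,"rz": -0.9},
    {"x": 0,"y": 0,"z": 0,"rx": 0,"ry": 0,"rz": -0.9},
    {"x": 0,"y": 0,"z": 0,"rx": 0,"ry": 0,"rz": -0.9},
    {"x": 0,"y": 0,"z": 0,"rx": 0,"ry": 0,"rz": -0.9},
    {"x": 0,"y": 0,"z": 0,"rx": 0,"ry": 0,"rz": -0.94},
    {"x": 0.8,"y": 0.7,"z": 0,"rx": 0,"ry": 0,"rz": 0},
    {"x": 0.8,"y": 0.7,"z": 0,"rx": 0,"ry": 0,"rz": 0},
    {"x": 0.8,"y": 0.7,"z": 0,"rx": 0,"ry": 0,"rz": 0}
  ]
}}

```text
t: 7.85
eef_pos: [432.9, -180.0, 264.0]
tcp_rot: [-3.141, -0.001, 1.982]
ft_force: [-0.1, -0.4, 0.6]
opening: 0.599
grip_force: 0.0
```

{"name": "step_arm", "arguments": {
  "plan": [
    {"x": 0.8,"y": 0.7,"z": 0,"rx": 0,"ry": 0,"rz": 0},
    {"x": 0.8,"y": 0.7,"z": 0,"rx": 0,"ry": 0,"rz": 0},
    {"x": 0.8,"y": 0.7,"z": 0,"rx": 0,"ry": 0,"rz": 0},
    {"x": 0.8,"y": 0.7,"z": 0,"rx": 0,"ry": 0,"rz": 0},
    {"x": 0.8,"y": 0.7,"z": 0,"rx": 0,"ry": 0,"rz": 0},
    {"x": 0.8,"y": 0.7,"z": 0,"rx": 0,"ry": 0,"rz": 0},
    {"x": 0.8,"y": 0.7,"z": 0,"rx": 0,"ry": 0,"rz": 0},
    {"x": 0.8,"y": 0.7,"z": 0,"rx": 0,"ry": 0,"rz": 0},
    {"x": 0.6,"y": 0.5,"z": 0,"rx": 0,"ry": 0,"rz": 0},
    {"x": 0,"y": 0,"z": 0,"rx": 0,"ry": 0,"rz": 0}
  ]
}}

```text
t: 8.68
eef_pos: [502.9, 43.4, 263.9]
tcp_rot: [-3.141, -0.001, 1.986]
ft_force: [-0.6, 0.2, 0.1]
opening: 0.602
grip_force: 0.0
```

Run:
```python
from h import *
s=state();print(s['t'],s['eef_pos'],s['tcp_rot'],s['joints'].round(3))
def rect(X): r=cv2.minAreaRect(X[:,:2].astype(np.float32));return [np.round(v,2) for v in r]
c=cam('wrist','w3.png');P=cloud(c);z=P[...,2]
def box(x0,x1,y0,y1,z0,z1): return P[(P[...,0]>x0)&(P[...,0]<x1)&(P[...,1]>y0)&(P[...,1]<y1)&(z>z0)&(z<z1)]
t=box(410,580,85,240,18,23);print('cover top',len(t),rect(t),np.median(t[:,2]))
t=box(410,560,90,220,44,56);print('rib',len(t),rect(t),np.median(t,0))
```

```text
8.6833 [502.88632281  43.42147512 263.94317698] [-3.14123773e+00 -7.17709385e-04  1.98579257e+00] [-4.500e-02  2.680e-01  1.780e+00  1.000e-03  1.095e+00 -4.600e-01]
cover top 5655 [array([494.34, 150.27]), array([125.9 ,  83.96]), np.float64(24.28)] 20.07185250109816
rib 498 [array([482.41, 144.88]), array([11.52, 48.04]), np.float64(24.51)] [482.12922663 144.99203164  49.23579631]
```

View pics/w3.png

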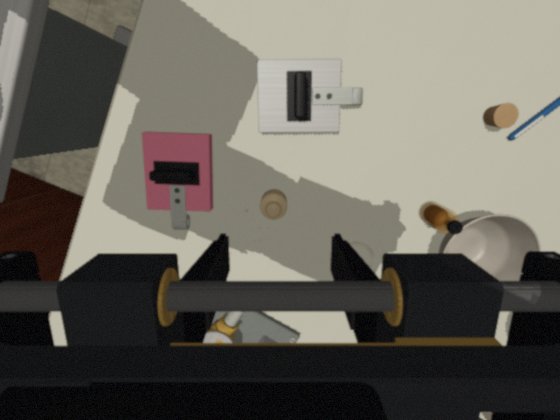

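Wrist: the grey cover with its rib at (299,96) and knuckle at (352,96), the weight at (273,205) clear of the path, the dropper at (440,217) and the cork at (501,115). The rib is at (482.3,144.9) with cover yaw 0.424, and two estimates agree.

{"name": "step_arm", "arguments": {
  "plan": [
    {"x": 0.81,"y": 0.176,"z": 0.3,"rx": 0,"ry": 0,"rz": -0.09},
    {"x": 0.81,"y": 0.176,"z": 0.5,"rx": 0,"ry": 0,"rz": 0},
    {"x": 0.81,"y": 0.176,"z": 0.6,"rx": 0,"ry": 0,"rz": 0},
    {"x": 0.81,"y": 0.176,"z": 0.8,"rx": 0,"ry": 0,"rz": 0},
    {"x": 0.81,"y": 0.176,"z": 0.8,"rx": 0,"ry": 0,"rz": 0},
    {"x": 0,"y": 0,"z": 0.9,"rx": 0,"ry": 0,"rz": 0},
    {"x": 0,"y": 0,"z": 0.9,"rx": 0,"ry": 0,"rz": 0},
    {"x": 0,"y": 0,"z": 0.9,"rx": 0,"ry": 0,"rz": 0},
    {"x": 0,"y": 0,"z": 0.9,"rx": 0,"ry": 0,"rz": 0},
    {"x": 0,"y": 0,"z": 0.9,"rx": 0,"ry": 0,"rz": 0}
  ]
}}

```text
t: 9.57
eef_pos: [481.0, 141.2, 75.9]
tcp_rot: [-3.141, 0.0, 1.992]
ft_force: [1.5, -0.7, -0.3]
opening: 0.601
grip_force: 0.0
```

{"name": "step_arm", "arguments": {
  "plan": [
    {"x": 0,"y": 0,"z": 0.5,"rx": 0,"ry": 0,"rz": 0},
    {"x": 0,"y": 0,"z": 0.4,"rx": 0,"ry": 0,"rz": 0},
    {"x": 0,"y": 0,"z": 0.4,"rx": 0,"ry": 0,"rz": 0},
    {"x": 0,"y": 0,"z": 0.3,"rx": 0,"ry": 0,"rz": 0},
    {"x": 0,"y": 0,"z": 0.2,"rx": 0,"ry": 0,"rz": 0},
    {"x": 0,"y": 0,"z": 0.14,"rx": 0,"ry": 0,"rz": 0},
    {"x": 0,"y": 0,"z": 0,"rx": 0,"ry": 0,"rz": 0},
    {"x": 0,"y": 0,"z": 0,"rx": 0,"ry": 0,"rz": 0},
    {"x": 0,"y": 0,"z": 0,"rx": 0,"ry": 0,"rz": 0},
    {"x": 0,"y": 0,"z": 0,"rx": 0,"ry": 0,"rz": 0}
  ]
}}

```text
t: 10.4
eef_pos: [481.3, 141.9, 29.0]
tcp_rot: [3.141, 0.0, 1.992]
ft_force: [-0.5, -0.1, -0.7]
opening: 0.597
grip_force: 0.0
```

{"name": "step_arm", "arguments": {
  "plan": [
    {"x": 0,"y": 0,"z": 0,"rx": 0,"ry": 0,"rz": 0},
    {"x": 0,"y": 0,"z": 0,"rx": 0,"ry": 0,"rz": 0},
    {"x": 0,"y": 0,"z": 0,"rx": 0,"ry": 0,"rz": 0},
    {"x": 0,"y": 0,"z": 0,"rx": 0,"ry": 0,"rz": 0},
    {"x": 0,"y": 0,"z": 0,"rx": 0,"ry": 0,"rz": 0},
    {"x": 0,"y": 0,"z": 0,"rx": 0,"ry": 0,"rz": 0},
    {"x": 0,"y": 0,"z": 0,"rx": 0,"ry": 0,"rz": 0},
    {"x": 0,"y": 0,"z": 0,"rx": 0,"ry": 0,"rz": 0},
    {"x": 0,"y": 0,"z": 0,"rx": 0,"ry": 0,"rz": 0},
    {"x": 0,"y": 0,"z": 0,"rx": 0,"ry": 0,"rz": 0}
  ],
  "jaw": 1
}}

```text
t: 11.23
eef_pos: [481.2, 141.9, 28.6]
tcp_rot: [3.141, 0.0, 1.992]
ft_force: [0.7, 0.4, -0.4]
opening: 0.126
grip_force: 30.0
```

The rib is held (opening 12 mm). Next I lift and turn towards the tap yaw, then carry.

{"name": "step_arm", "arguments": {
  "plan": [
    {"x": 0,"y": 0,"z": -0.3,"rx": 0,"ry": 0,"rz": 0},
    {"x": 0,"y": 0,"z": -0.7,"rx": 0,"ry": 0,"rz": 0},
    {"x": 0,"y": 0,"z": -0.9,"rx": 0,"ry": 0,"rz": 0.3},
    {"x": 0,"y": 0,"z": -0.9,"rx": 0,"ry": 0,"rz": 0.8},
    {"x": 0,"y": 0,"z": -0.9,"rx": 0,"ry": 0,"rz": 0.8},
    {"x": 0,"y": 0,"z": -0.9,"rx": 0,"ry": 0,"rz": 0.8},
    {"x": 0,"y": 0,"z": -0.8,"rx": 0,"ry": 0,"rz": 0.8},
    {"x": 0,"y": 0,"z": -0.6,"rx": 0,"ry": 0,"rz": 0.8},
    {"x": 0,"y": 0,"z": -0.4,"rx": 0,"ry": 0,"rz": 0.8},
    {"x": 0,"y": 0,"z": 0,"rx": 0,"ry": 0,"rz": 0.56}
  ]
}}

```text
t: 12.07
eef_pos: [481.4, 142.0, 191.1]
tcp_rot: [3.139, -0.001, 1.422]
ft_force: [-0.4, -0.7, -1.9]
opening: 0.123
grip_force: 30.0
```

{"name": "step_arm", "arguments": {
  "plan": [
    {"x": -0.3,"y": 0.1,"z": 0,"rx": 0,"ry": 0,"rz": 0},
    {"x": -0.6,"y": 0.16,"z": 0,"rx": 0,"ry": 0,"rz": 0},
    {"x": -0.8,"y": 0.2,"z": 0,"rx": 0,"ry": 0,"rz": 0},
    {"x": -0.8,"y": 0.2,"z": 0,"rx": 0,"ry": 0,"rz": 0},
    {"x": -0.8,"y": 0.2,"z": 0,"rx": 0,"ry": 0,"rz": 0},
    {"x": -0.8,"y": 0.2,"z": 0,"rx": 0,"ry": 0,"rz": 0},
    {"x": -0.8,"y": 0.2,"z": 0,"rx": 0,"ry": 0,"rz": 0},
    {"x": -0.8,"y": 0.2,"z": 0,"rx": 0,"ry": 0,"rz": 0},
    {"x": -0.8,"y": 0.2,"z": 0,"rx": 0,"ry": 0,"rz": 0},
    {"x": -0.8,"y": 0.2,"z": 0,"rx": 0,"ry": 0,"rz": 0}
  ]
}}

```text
t: 12.9
eef_pos: [500.1, -46.9, 188.4]
tcp_rot: [-3.14, 0.0, 1.428]
ft_force: [-0.4, -0.6, -1.4]
opening: 0.125
grip_force: 30.0
```

Run:
```python
from h import *
s=state();print(s['t'],s['eef_pos'],s['tcp_rot'],s['opening'],s['grip_force'])
cam('scene','s2.png');cam('wrist','w4.png')
a=np.hstack([cv2.imread('pics/s2.png'),cv2.imread('pics/w4.png')]);cv2.imwrite('pics/m.png',cv2.resize(a,(800,300),interpolation=cv2.INTER_AREA))
```

```text
12.9 [500.11133431 -46.87420086 188.38787317] [-3.14035503e+00  7.45428417e-05  1.42804550e+00] 0.12542304171658616 30.000253915786743
```

View pics/m.png

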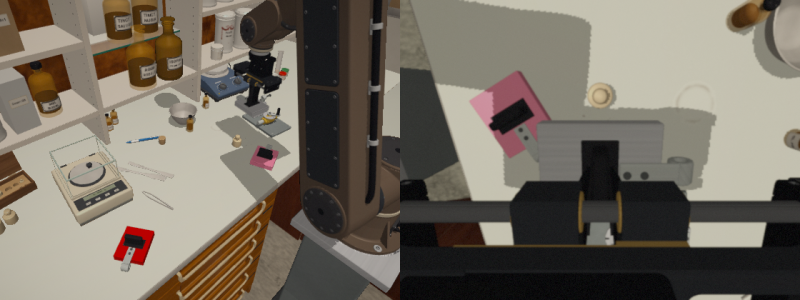

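The scene half shows the cover held level near (265,105). The wrist half shows its +y edge from (540,122) to (662,122) and its knuckle at (680,167). Now I measure the cover in the hand.

```bash
cat > m.py <<'E'
from h import *
def meas(s,c):
    P=cloud(c); q=P-s['eef_pos']; y=s['tcp_rot'][2]
    ex=np.array([np.cos(y),np.sin(y)]);ey=np.array([np.sin(y),-np.cos(y)])
    T=np.stack([q[...,:2]@ex,q[...,:2]@ey,q[...,2]],-1)  # tool x, tool y, world-up z
    m=(abs(T[...,2]+8.6)<8)&(T[...,0]>5)&(T[...,0]<60)&(abs(T[...,1])<60)
    X=T[m]; print('top n',len(X),'z',np.median(X[:,2]))
    A=np.c_[X[:,0],X[:,1],np.ones(len(X))];k=np.linalg.lstsq(A,X[:,2],rcond=None)[0];print('tilt',k.round(3))
    b=[(v,X[(X[:,1]>v)&(X[:,1]<v+6)][:,0].max()) for v in range(-46,46,6)]
    b=np.array(b);f=np.polyfit(b[:,0]+3,b[:,1],1);print('front edge x=',f.round(4),(b[:,1]).round(1))
    for v in (20,26,32,38):
        w=X[(X[:,0]>v)&(X[:,0]<v+4)][:,1]; print('rows',v,w.min().round(1),w.max().round(1)) if len(w) else 0
    K=T[(T[...,2]>-22)&(T[...,2]<5)&(T[...,1]>57)&(T[...,1]<82)&(T[...,0]>-25)&(T[...,0]<25)]
    print('knuckle',len(K),K.min(0).round(1),K.max(0).round(1),'ridge',np.median(K[K[:,2]>K[:,2].max()-1.5],0).round(1))
    return P,T
E
python3 - <<'E'
from m import *
meas(state(),load('wrist'))
E
```

```text
top n 11050 z -8.652731229779022
tilt [-4.700e-02  3.000e-03 -7.441e+00]
front edge x= [1.00000e-03 4.26061e+01] [42.5 42.5 42.6 42.5 42.6 42.6 42.6 42.6 42.7 42.7 42.7 42.6 42.6 42.7
 42.6 42.6]
rows 20 -49.9 49.3
rows 26 -50.1 49.3
rows 32 -50.5 49.5
rows 38 -50.4 49.2
knuckle 1075 [ -9.3  57.  -22. ] [11.  77.9 -5.1] ridge [ 1.9 61.6 -6.3]
```

Run:
```python
from m import *
P,T=meas(state(),load('wrist'))
for lo,hi in ((-48,-10),(12,46)):
  for v in range(4,44,4):
    X=T[(T[...,0]>v)&(T[...,0]<v+4)&(T[...,1]>lo)&(T[...,1]<hi)&(abs(T[...,2]+9)<10)]
    if len(X): print(lo,v,len(X),np.median(X[:,2]).round(2))
t=P[abs(P[...,2])<8]; A=np.c_[t[:,:2],np.ones(len(t))];print(np.linalg.lstsq(A,t[:,2],rcond=None)[0].round(4))
```

```text
top n 11050 z -8.652731229779022
tilt [-4.700e-02  3.000e-03 -7.441e+00]
front edge x= [1.00000e-03 4.26061e+01] [42.5 42.5 42.6 42.5 42.6 42.6 42.6 42.6 42.7 42.7 42.7 42.6 42.6 42.7
 42.6 42.6]
rows 20 -49.9 49.3
rows 26 -50.1 49.3
rows 32 -50.5 49.5
rows 38 -50.4 49.2
knuckle 1075 [ -9.3  57.  -22. ] [11.  77.9 -5.1] ridge [ 1.9 61.6 -6.3]
-48 4 397 -8.62
-48 8 429 -8.7
-48 12 431 -8.6
-48 16 452 -8.67
-48 20 452 -8.66
-48 24 453 -8.63
-48 28 481 -8.74
-48 32 461 -8.81
-48 36 500 -8.85
-48 40 476 -9.6
12 4 393 -6.81
12 8 446 -7.6
12 12 383 -8.75
12 16 397 -8.71
12 20 396 -8.79
12 24 409 -8.69
12 28 420 -8.83
12 32 426 -8.72
12 36 443 -8.86
12 40 439 -9.45
[ 1.700e-03  6.000e-04 -1.061e+00]
```

The cover is level in the hand, its centre at tool (+0.6,-0.5) and its underside 28.6 mm below the TCP. I'll carry it to above the tap, stopping short of contact.

{"name": "step_arm", "arguments": {
  "plan": [
    {"x": -0.7,"y": 0.16,"z": 0,"rx": 0,"ry": 0,"rz": 0},
    {"x": -0.8,"y": 0.18,"z": 0,"rx": 0,"ry": 0,"rz": 0},
    {"x": -0.8,"y": 0.18,"z": 0,"rx": 0,"ry": 0,"rz": 0},
    {"x": -0.8,"y": 0.18,"z": 0,"rx": 0,"ry": 0,"rz": 0},
    {"x": -0.8,"y": 0.18,"z": 0,"rx": 0,"ry": 0,"rz": 0},
    {"x": -0.8,"y": 0.18,"z": 0,"rx": 0,"ry": 0,"rz": 0},
    {"x": -0.8,"y": 0.18,"z": 0,"rx": 0,"ry": 0,"rz": 0},
    {"x": -0.6,"y": 0.16,"z": 0,"rx": 0,"ry": 0,"rz": 0},
    {"x": -0.2,"y": 0.07,"z": 0,"rx": 0,"ry": 0,"rz": 0},
    {"x": 0,"y": 0,"z": 0,"rx": 0,"ry": 0,"rz": 0}
  ]
}}

```text
t: 13.83
eef_pos: [514.2, -207.2, 188.3]
tcp_rot: [-3.141, -0.0, 1.425]
ft_force: [-0.4, 1.1, -1.2]
opening: 0.128
grip_force: 30.0
```

```bash
cat > rel.py <<'E'
from m import *
s=state();print(s['t'],s['eef_pos'].round(1),s['tcp_rot'].round(4))
c=cam('wrist','w5.png');P,T=meas(s,c);z=P[...,2]
def box(x0,x1,y0,y1,z0,z1): return P[(P[...,0]>x0)&(P[...,0]<x1)&(P[...,1]>y0)&(P[...,1]<y1)&(z>z0)&(z<z1)]
a=-0.145;o=np.array([513.2,-207.9]);ex=np.array([np.cos(a),np.sin(a)]);ey=np.array([-ex[1],ex[0]])
q=P.copy();d=P[...,:2]-o;q[...,0]=d@ex;q[...,1]=d@ey
def st(n,m):
    X=q[m];print(n,len(X),X.min(0).round(1),X.max(0).round(1),np.median(X,0).round(1)) if len(X) else print(n,0)
x,y=q[...,0],q[...,1]
st('fixed +y knuckle (tap frame; exp x57..79,y12.5..30.5,z107)',(x>50)&(x<95)&(y>5)&(y<45)&(z>92)&(z<112))
st('  ridge',(x>50)&(x<95)&(y>5)&(y<45)&(z>105.5)&(z<112))
st('plate',(abs(x-10)<120)&(abs(y)<75)&(z>9)&(z<15))
h=s['eef_pos'][2]
st('cover knuckle',(x>54)&(x<95)&(abs(y)<16)&(z>h-18)&(z<h+5))
E
python3 rel.py
```

```text
13.8333 [ 514.2 -207.2  188.3] [-3.1411e+00 -1.0000e-04  1.4252e+00]
top n 11432 z -8.658814022474132
tilt [-4.500e-02  4.000e-03 -7.463e+00]
front edge x= [-8.00000e-04  4.40754e+01] [44.  44.1 44.2 44.  44.1 44.2 44.1 44.1 44.1 44.  44.1 44.1 44.1 44.
 44.  44. ]
rows 20 -50.3 48.8
rows 26 -50.5 49.0
rows 32 -50.9 49.3
rows 38 -50.6 48.5
knuckle 1045 [ -7.8  57.  -22. ] [12.4 77.6 -4.9] ridge [ 3.4 61.2 -6.1]
fixed +y knuckle (tap frame; exp x57..79,y12.5..30.5,z107) 185 [69.7 12.5 92.4] [ 78.3  30.4 107.8] [ 73.3  22.6 104.8]
  ridge 66 [ 69.7  12.9 105.5] [ 74.   29.7 107.8] [ 71.4  20.9 106.1]
plate 4928 [-82.5  24.3   9. ] [106.9  59.9  15. ] [17.2 43.6 11.7]
cover knuckle 1165 [ 54.   -7.  170.5] [ 77.9  13.2 183.4] [ 65.5   5.2 180.9]
```

Measured in the same camera frame, the fixed +y knuckle reads y 12.5–30.4 as it should. The cover knuckle is at y≈+3.1 and needs about -3 mm. I'll correct that, descend partway and recheck.

{"name": "step_arm", "arguments": {
  "plan": [
    {"x": -0.06,"y": 0.01,"z": 0.2,"rx": 0,"ry": 0,"rz": 0},
    {"x": -0.06,"y": 0.01,"z": 0.3,"rx": 0,"ry": 0,"rz": 0},
    {"x": 0,"y": 0,"z": 0.3,"rx": 0,"ry": 0,"rz": 0},
    {"x": 0,"y": 0,"z": 0.3,"rx": 0,"ry": 0,"rz": 0},
    {"x": 0,"y": 0,"z": 0,"rx": 0,"ry": 0,"rz": 0},
    {"x": 0,"y": 0,"z": 0,"rx": 0,"ry": 0,"rz": 0},
    {"x": 0,"y": 0,"z": 0,"rx": 0,"ry": 0,"rz": 0},
    {"x": 0,"y": 0,"z": 0,"rx": 0,"ry": 0,"rz": 0},
    {"x": 0,"y": 0,"z": 0,"rx": 0,"ry": 0,"rz": 0},
    {"x": 0,"y": 0,"z": 0,"rx": 0,"ry": 0,"rz": 0}
  ]
}}

```text
t: 14.72
eef_pos: [514.5, -209.7, 161.4]
tcp_rot: [3.141, 0.0, 1.426]
ft_force: [1.0, 0.7, -2.5]
opening: 0.125
grip_force: 30.0
```

```bash
python3 rel.py
```

```text
14.7167 [ 514.5 -209.7  161.4] [3.1411e+00 2.0000e-04 1.4258e+00]
top n 11456 z -8.658110463643894
tilt [-4.600e-02  5.000e-03 -7.416e+00]
front edge x= [2.0000e-04 4.4072e+01] [44.  44.1 44.1 44.1 44.  44.  44.  44.2 44.2 44.1 44.1 44.1 44.1 44.
 44.1 44. ]
rows 20 -50.4 49.0
rows 26 -50.7 48.8
rows 32 -50.6 49.3
rows 38 -50.8 48.9
knuckle 1055 [ -8.  57. -22.] [12.4 77.6 -5.3] ridge [ 3.2 62.1 -6.4]
fixed +y knuckle (tap frame; exp x57..79,y12.5..30.5,z107) 466 [63.3 12.5 92. ] [ 78.7  30.7 108.2] [ 69.8  22.5 105.7]
  ridge 266 [ 63.3  13.1 105.5] [ 73.9  30.5 108.2] [ 68.   21.8 106.2]
plate 5661 [-82.8  23.9   9. ] [107.   59.4  15. ] [17.6 44.3 11.7]
cover knuckle 1197 [ 54.   -9.5 143.5] [ 78.6  10.8 156.2] [ 66.    2.9 154. ]
```

Aligned to within 0.7 mm. Lowering gently.

{"name": "step_arm", "arguments": {
  "plan": [
    {"x": -0.025,"y": 0,"z": 0.2,"rx": 0,"ry": 0,"rz": 0},
    {"x": 0,"y": 0,"z": 0.2,"rx": 0,"ry": 0,"rz": 0},
    {"x": 0,"y": 0,"z": 0.2,"rx": 0,"ry": 0,"rz": 0},
    {"x": 0,"y": 0,"z": 0.1,"rx": 0,"ry": 0,"rz": 0},
    {"x": 0,"y": 0,"z": 0.1,"rx": 0,"ry": 0,"rz": 0},
    {"x": 0,"y": 0,"z": 0.1,"rx": 0,"ry": 0,"rz": 0},
    {"x": 0,"y": 0,"z": 0.1,"rx": 0,"ry": 0,"rz": 0},
    {"x": 0,"y": 0,"z": 0.1,"rx": 0,"ry": 0,"rz": 0},
    {"x": 0,"y": 0,"z": 0.1,"rx": 0,"ry": 0,"rz": 0},
    {"x": 0,"y": 0,"z": 0.1,"rx": 0,"ry": 0,"rz": 0}
  ]
}}

```text
t: 15.6
eef_pos: [514.3, -210.3, 128.5]
tcp_rot: [3.141, 0.0, 1.426]
ft_force: [-0.2, -0.7, -2.1]
opening: 0.122
grip_force: 30.0
```

{"name": "step_arm", "arguments": {
  "plan": [
    {"x": 0,"y": 0,"z": 0.1,"rx": 0,"ry": 0,"rz": 0},
    {"x": 0,"y": 0,"z": 0.1,"rx": 0,"ry": 0,"rz": 0},
    {"x": 0,"y": 0,"z": 0.1,"rx": 0,"ry": 0,"rz": 0},
    {"x": 0,"y": 0,"z": 0.1,"rx": 0,"ry": 0,"rz": 0},
    {"x": 0,"y": 0,"z": 0.1,"rx": 0,"ry": 0,"rz": 0},
    {"x": 0,"y": 0,"z": 0.1,"rx": 0,"ry": 0,"rz": 0},
    {"x": 0,"y": 0,"z": 0,"rx": 0,"ry": 0,"rz": 0},
    {"x": 0,"y": 0,"z": 0,"rx": 0,"ry": 0,"rz": 0},
    {"x": 0,"y": 0,"z": 0,"rx": 0,"ry": 0,"rz": 0},
    {"x": 0,"y": 0,"z": 0,"rx": 0,"ry": 0,"rz": 0}
  ]
}}

```text
t: 16.43
eef_pos: [514.4, -210.3, 113.7]
tcp_rot: [3.141, 0.0, 1.426]
ft_force: [0.2, 0.0, -1.2]
opening: 0.127
grip_force: 30.0
```

```bash
python3 rel.py
python3 - <<'E'
from h import *
c=load('wrist');P=cloud(c)
for n in('wrist',):
    a=c['image'][60:340,180:560,::-1];cv2.imwrite('pics/f.png',cv2.resize(a,None,fx=2,fy=2,interpolation=cv2.INTER_CUBIC))
E
```

```text
16.4333 [ 514.4 -210.3  113.7] [3.1413e+00 2.0000e-04 1.4258e+00]
top n 11784 z -8.696072180054642
tilt [-4.500e-02 -2.000e-03 -7.549e+00]
front edge x= [7.00000e-04 4.40577e+01] [44.  44.  44.1 44.1 44.  44.1 44.  44.2 44.1 44.  44.1 44.1 44.1 44.1
 44.1 44. ]
rows 20 -50.4 60.0
rows 26 -50.9 60.0
rows 32 -50.9 59.8
rows 38 -50.7 48.5
knuckle 1761 [-23.6  57.  -21.9] [25.  76.7 -5.3] ridge [ 5.1 62.2 -6.5]
fixed +y knuckle (tap frame; exp x57..79,y12.5..30.5,z107) 1790 [50.  5. 92.] [ 77.9  38.  108.6] [ 64.5  18.5 105. ]
  ridge 767 [ 50.2   5.  105.5] [ 74.   30.4 108.6] [ 66.4  15.7 106.4]
plate 7513 [-82.7 -45.1   9. ] [107.   59.6  15. ] [11.  45.  11.7]
cover knuckle 1497 [ 54.1 -15.9  95.7] [ 78.2  16.  108.4] [ 66.6   3.  106.2]
```

View pics/f.png

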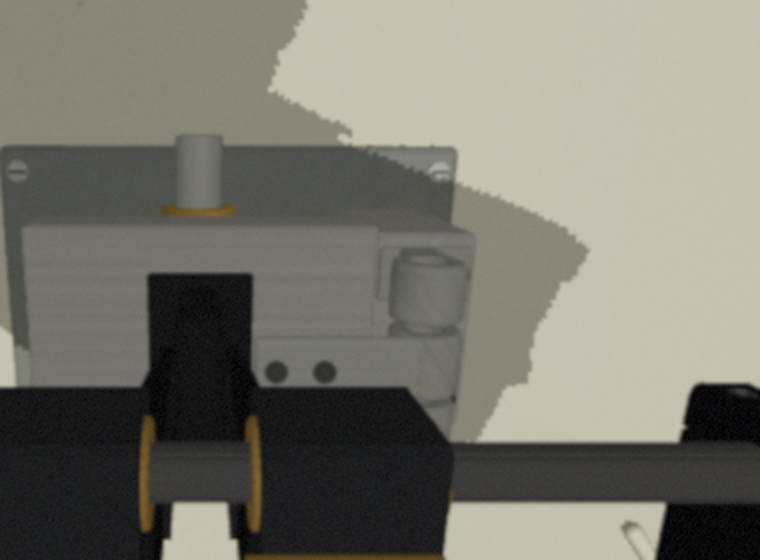

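The cover knuckle at crop (437,365) sits between the fixed knuckles, flush with the +y one at (428,290), with no contact force. One last numeric comparison of the two knuckles before handing in.

Run:
```python
from h import *
from scipy.optimize import least_squares
c=load('wrist');P=cloud(c)
a=-0.145;o=np.array([513.2,-207.9]);ex=np.array([np.cos(a),np.sin(a)]);ey=np.array([-ex[1],ex[0]])
d=P[...,:2]-o;x=d@ex;y=d@ey;z=P[...,2]
for n,lo,hi in(('fixed',15,28),('cover',-6,8)):
    m=(y>lo)&(y<hi)&(x>64)&(x<82)&(z>97)
    r=least_squares(lambda p:np.hypot(x[m]-p[0],z[m]-p[1])-11,[68,96],loss='soft_l1');print(n,m.sum(),r.x.round(2))
h=[(v,np.sum((y>v)&(y<v+.5)&(abs(x-71)<5)&(z>103))) for v in np.arange(-12,16,.5)];print([k for _,k in h])
```

```text
fixed 2164 [ 65.74 197.03]
cover 889 [ 70.87 120.55]
[np.int64(11), np.int64(7), np.int64(6), np.int64(2), np.int64(7), np.int64(9), np.int64(10), np.int64(10), np.int64(13), np.int64(12), np.int64(17), np.int64(7), np.int64(15), np.int64(10), np.int64(13), np.int64(11), np.int64(15), np.int64(13), np.int64(11), np.int64(11), np.int64(11), np.int64(16), np.int64(14), np.int64(20), np.int64(19), np.int64(24), np.int64(22), np.int64(28), np.int64(29), np.int64(36), np.int64(28), np.int64(39), np.int64(47), np.int64(36), np.int64(49), np.int64(52), np.int64(48), np.int64(52), np.int64(65), np.int64(50), np.int64(72), np.int64(65), np.int64(94), np.int64(73), np.int64(76), np.int64(59), np.int64(75), np.int64(69), np.int64(65), np.int64(70), np.int64(83), np.int64(79), np.int64(70), np.int64(69), np.int64(58), np.int64(62)]
```

The fit picked up gripper points because I set no upper height limit, so I'll bound it.

Run:
```python
from h import *
from scipy.optimize import least_squares
c=load('wrist');P=cloud(c)
a=-0.145;o=np.array([513.2,-207.9]);ex=np.array([np.cos(a),np.sin(a)]);ey=np.array([-ex[1],ex[0]])
d=P[...,:2]-o;x=d@ex;y=d@ey;z=P[...,2]
for n,lo,hi in(('fixed',15,28),('cover',-6,8)):
    m=(y>lo)&(y<hi)&(x>65)&(x<82)&(z>97)&(z<111)
    r=least_squares(lambda p:np.hypot(x[m]-p[0],z[m]-p[1])-11,[68,96],loss='soft_l1');print(n,m.sum(),r.x.round(2),abs(r.fun).mean())
```

```text
fixed 413 [67.96 95.54] 0.40332626438262387
cover 431 [68.55 95.68] 0.42284285523149695
```

The bores coincide within 0.6 mm across and 0.2 mm in height, so I'm handing in.

```bash
python3 -c "
from cell import *
print(job_done())"
```

```text
the job is handed in; nothing more can be done
None
```

I handed the job in with the tap lever measured at about 0.77 rad (half open) and the cover held still and level over the tap, its bore within about 0.6 mm of the hinge axis and roughly centred in the gap; no verdict came back.

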